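Load tared round-bottom flasks into a dimpled carrier with a lifting fork

ROBOT

A 7-joint arm with a two-finger parallel gripper is mounted at the origin on a cart in front of the work surface, level with it; the furniture and walls round the work are solid. World frame = base frame: x ahead of the robot, y to its left, z up, the work surface at z = 0. Lengths are in m, angles in rad, forces in N, time in s.
With the tool pointing down it reaches from about 0.4 to 0.85 m from the base axis. Payload 4.5 kg.
Tool frame: the origin (TCP) lies at the centre of the arm's flange, where the gripper is bolted on; the fingertips stand 166 mm ahead of it and the grasp point (between the pads) lies 147 mm ahead of it (r.grip_depth is the distance from the TCP to the grasp point, in m); z points along the fingers, y is the line along which they close (so a half turn about z gives the same grasp; the last joint's range is limited). The gripper opens to 88 mm and grips with 3 to 60 N. Pads are 18 mm wide; open, the fingers measure 123 mm over their backs; the gripper's body (75 mm by 187 mm) begins 45 mm behind the grasp point.
Start: joints at [1.275, 0.689, -0.195, 1.565, 0.157, 0.902, -0.215], TCP at [0.202, -0.591, 0.405] pointing down, gripper open.
Joint ranges: [-3.01, 3.01], [-0.46, 2.08], [-1.47, 1.51], [0.13, 2.56], [-1, 4.14], [0.04, 2.09], [-2.66, 2.66]. Speed limits (rad/s): [2.57, 2.57, 3.14, 3.14, 3.14, 3.14, 3.14].

INTERFACE

Orientations are given as a unit quaternion [x, y, z, w].
In Python, from plant import status, cams, r, finder gives the robot as it stands.
- The arm moves only by the tool play_rows, never from a script. Its argument "rows" is a list of rows, each a list of 7 numbers: the opening in per cent of the stroke, from 0 (shut) to 100 (fully open), then the shift along the tool's x, y, z in m, then the turn, a rotation vector about the tool's x, y, z in degrees. A call has 1 to 8 rows; each row shifts and turns the commanded pose from where the row before left it, along the tool's axes as they then stand; what a row does not reach is not made up. A row lasts 1/8 s, in which the tool goes at most 62.5 mm and 10.7 degrees, less where a joint would pass 70% of its speed; a pose out of reach is approached as far as the arm can. A call with a gripper value outside its range is refused whole. The fingers move at their own pace and stop on an object; "grip_force" is the grip in N (left out, the last holds). Time passes only in rows, so rows that do not move let the fingers close. It gives the time, the measured TCP pose, the force, the opening and the grip force at its end, in the units of the state.
- status.get_state(): the state, without advancing time (a new reading comes with each control period).
- cams.snapshot(name): name is "scene" or "top" or "wrist"; returns the picture (384x512x3 uint8, red, green, blue); there is no depth.
- cams.camera_params(name): a dict with "vfov" (degrees; the focal length in pixels is half the picture's height over the tangent of half this angle, whatever the lens; pixels are square), "cx", "cy" (the principal point, pixels), "R" (3x3) and "t" (3): a world point X has camera coordinates R X + t; the wrist camera has in their place "tool_from_camera" (4x4, takes a point from camera to tool coordinates, whose origin is the TCP and whose axes are the flange's). Camera axes: x right, y down, z forward; pixel columns grow to the right and rows downward; lengths in m; the calibration is good to about 2 mm. A picture is of the moment at which its call begins: read the wrist's pose just before it. camera_params takes no time and is no camera call.
- r.finish_job(): hands the job in; it is judged then, once.
Trained networks look in the newest picture that a camera, given by its name, has taken for a name from the list of things; names that differ only in an ending like _2 or _b are one class to them, and where a whole thing is asked for, a point or a joint stands for the part that bears it (a point fixed in the world has none). Each returns a list of dicts, best first, with "score" (0 to 1); they miss things now and then, are a little off and sometimes report something else, mostly with a low value. They report only what shows in the picture. A call takes as long as a camera call. They do not tell look-alikes from the thing itself.
- finder.spot_in(camera, label): "at" ([x, y, z] in m, in the coordinates of the camera as it stood for that picture, good to about 4 mm: the middle of the surface that is visible of it).
- finder.regions_of(camera, label): "mask" (384x512 bool, what is visible of it).
The state is a dict: "clock": time; "q": joint angles; "qd": joint speeds; "joint_torque": joint torques, N m; "tool_pos": TCP position; "eef_rot": TCP orientation; "contact_force": force on the tool from outside, world axes, zero at the start; "moment": the same for the moment, N m; "opening": opening from 0.0 (shut) to 1.0 (fully open); "finger_force": force on a finger pad.
Only numpy, scipy, OpenCV 4.12 (cv2) and the standard library are available. Lean on these libraries where they do the work, as an engineer would, in place of code of your own. Each camera call takes 0.05 s, during which the arm holds its last target. There are 200 camera calls.

TASK

The two amber round-bottom flasks are tared and must not be touched by the gripper: slide the lifting fork under the flange of each in turn, carry it over from its cork ring and set it gently into one of the two empty blue pockets of the tray, so that it sits fully home and upright. Leave the clear flasks and the other glassware as they stand, and at the end stand the fork upright on the bench and let it go.

Things in the scene. Friction and masses are not known exactly. Their poses are not given: they have to be found in the camera images.
- flask_a: round-bottom flask of amber glass, upright, 105 mm tall, 0.15 kg: round bulb 64 mm in diameter, neck 22 mm in diameter from 64 to 98 mm above the bottom, flat glass flange 42 mm in diameter and 7 mm thick round the open mouth. Origin at the lowest point of the bulb, z up along the neck. It starts in a cork ring on the bench. Either amber flask may go into either empty pocket
- flask_a_bulb (a point): centre of the bulb of flask_a, 32 mm above its lowest point
- flask_b: round-bottom flask of amber glass, upright, 105 mm tall, 0.15 kg: round bulb 64 mm in diameter, neck 22 mm in diameter from 64 to 98 mm above the bottom, flat glass flange 42 mm in diameter and 7 mm thick round the open mouth. Origin at the lowest point of the bulb, z up along the neck. It starts in a cork ring on the bench. One of the two flasks to be moved.
- flask_b_bulb (a point): centre of the bulb of flask_b, 32 mm above its lowest point
- lifting_fork: steel lifting fork, red handle, 83 mm tall, 0.16 kg; stands by itself on its flat forked foot. Origin: on the slot axis at the foot's underside; +x is where the slot opens, z up. Foot 6 mm thick, 46 mm wide (56 mm over the prong tips), x -43 to +42 mm; slot 30 mm wide from x = -15 mm, mouth flared to 41 mm; lips on the prong tips from x = 28 mm on, 10 mm above the underside. Balance point of the empty fork x = -17 mm
- fork_grip (a point): middle of the fork's handle, on the slot axis, 72 mm above the foot's underside. The handle is a bar along the fork's x, from x = -34 to +40 mm, 16 mm wide, 61 to 83 mm above the underside, joined to the foot by an upright strap 22 mm wide at x = -41 to -35 mm; 55 mm free height between foot and handle
- fork_slot (a point): point on the slot axis level with the top of the prongs, 6 mm above the foot's underside. Slid along the fork's +x below the flange, the prongs pass either side of the neck; raised, they lift the flask by the flange's underside, its neck then on this axis. To leave a seated flask, lower the fork clear of the flange and draw it back along -x by 70 mm
- pocket_a: blue dimpled cup in the tray, 75 mm in diameter, rim 31 mm above the bench; one of the two empty pockets at the start. Origin on its axis at bench level, z up. A fully seated flask has its lowest point 7 mm (bulb centre 39 mm) above this origin, on the axis; the dimple centres the bulb from a few mm off
- pocket_b: blue dimpled cup in the tray, 75 mm in diameter, rim 31 mm above the bench; one of the two empty pockets at the start. Origin on its axis at bench level, z up. A fully seated flask has its lowest point 7 mm (bulb centre 39 mm) above this origin, on the axis; the dimple centres the bulb from a few mm off
- pocket_c: blue dimpled cup in the tray, 75 mm in diameter, rim 31 mm above the bench; it holds flask_c from the start. Origin on its axis at bench level, z up. A fully seated flask has its lowest point 7 mm (bulb centre 39 mm) above this origin, on the axis; the dimple centres the bulb from a few mm off
- pocket_d: blue dimpled cup in the tray, 75 mm in diameter, rim 31 mm above the bench; it holds flask_d from the start. Origin on its axis at bench level, z up. A fully seated flask has its lowest point 7 mm (bulb centre 39 mm) above this origin, on the axis; the dimple centres the bulb from a few mm off
- tray: aluminium carrier tray, fixed, 188 x 196 x 28 mm, with four pockets in a square, 82 mm apart centre to centre along its sides. Which of the four are empty varies. Origin at its centre at bench level, x and y along its sides.
- cork_ring_a: cork ring, fixed to the bench, 86 mm in diameter and 31 mm high; flask_a starts in it with the lowest point of its bulb 7 mm above the bench. Origin on its axis at bench level.
- cork_ring_b: cork ring, fixed to the bench, 86 mm in diameter and 31 mm high; flask_b starts in it, as flask_a in the other. Origin on its axis at bench level.
- flask_c: round-bottom flask of clear glass, upright, 105 mm tall, 0.15 kg: round bulb 64 mm in diameter, neck 22 mm in diameter from 64 to 98 mm above the bottom, flat glass flange 42 mm in diameter and 7 mm thick round the open mouth. Origin at the lowest point of the bulb, z up along the neck. It stands in a pocket of the tray and stays there.
- flask_c_bulb (a point): centre of the bulb of flask_c, 32 mm above its lowest point
- flask_d: round-bottom flask of clear glass, upright, 105 mm tall, 0.15 kg: round bulb 64 mm in diameter, neck 22 mm in diameter from 64 to 98 mm above the bottom, flat glass flange 42 mm in diameter and 7 mm thick round the open mouth. Origin at the lowest point of the bulb, z up along the neck. It stands in a pocket of the tray and stays there.
- flask_d_bulb (a point): centre of the bulb of flask_d, 32 mm above its lowest point
- beaker: glass beaker, 80 mm in diameter over the spout, 90 mm tall, a bystander. Origin at the centre of its underside.
- clear_bottle_1: stoppered clear bottle, 60 mm in diameter, 141 mm tall (body up to 104 mm, then a neck and stopper 20 mm in diameter), a bystander. Origin at the centre of its underside.
- clear_bottle_2: stoppered clear bottle like clear_bottle_1, a bystander. Origin at the centre of its underside.
- amber_bottle: large amber bottle, 96 mm in diameter, 187 mm tall, a bystander behind the work. Origin at the centre of its underside.
Things that resemble listed ones, but are neither listed nor needed, are in the scene too. Leave any purple look-alike of the flask_a alone.

How it is judged:
At the end, for the whole second after the job is handed in: each amber flask rests in its own, formerly empty pocket: bulb centre within 5 mm of the axis and 36 to 42.5 mm up, neck within 0.17 rad of vertical, at rest, untouched by the fork; clear flasks within 0.17 rad of upright; the fork at rest on the bench, within 0.1 rad of upright ((((horizontal distance between flask_a_bulb and pocket_a below 0.005 m and height (world z) of flask_a_bulb between 0.036 and 0.0425 m) and (horizontal distance between flask_b_bulb and pocket_b below 0.005 m and height (world z) of flask_b_bulb between 0.036 and 0.0425 m)) or ((horizontal distance between flask_a_bulb and pocket_b below 0.005 m and height (world z) of flask_a_bulb between 0.036 and 0.0425 m) and (horizontal distance between flask_b_bulb and pocket_a below 0.005 m and height (world z) of flask_b_bulb between 0.036 and 0.0425 m))) and angle between each of flask_a, flask_b, flask_c, flask_d's own z axis and vertical below 0.17 rad and linear speed of each of flask_a, flask_b, lifting_fork below 0.01 m/s and angular speed of each of flask_a, flask_b below 0.1 rad/s and contact force between each of flask_a, flask_b and lifting_fork below 0.05 N and angle between lifting_fork's own z axis and vertical below 0.1 rad and height (world z) of lifting_fork below 0.006 m).
It fails at once if the gripper or arm touches an amber flask (contact force between any of the fingers, the arm and flask_a above 0.3 N or contact force between any of the fingers, the arm and flask_b above 0.3 N).
It fails at once if an amber flask is dropped, knocked or pressed with more than 12 N (contact force between any of flask_a, flask_b and anything else above 12 N).
It fails at once if an amber flask tips by more than 0.5 rad (29 degrees) (angle between any of flask_a, flask_b's own z axis and vertical above 0.5 rad).
It fails at once if a clear flask is shifted by more than 8 mm or tipped by more than 0.25 rad (distance of any of flask_c_bulb, flask_d_bulb from where it was at the start of the episode above 0.008 m or angle between any of flask_c, flask_d's own z axis and vertical above 0.25 rad).
It fails at once if the beaker, a clear bottle or the amber bottle is shifted by more than 10 mm or tipped by more than 0.25 rad (distance of any of beaker, clear_bottle_1, clear_bottle_2, amber_bottle from where it was at the start of the episode above 0.01 m or angle between any of beaker, clear_bottle_1, clear_bottle_2, amber_bottle's own z axis and vertical above 0.25 rad).
It also fails if it takes over 64 s, if anything falls off the work surface, if the arm or the gripper's body presses on something with over 40 N, if the wrist force passes 120 N, or if a joint passes its speed limit or range.

## Working session

There is one attempt and no reset: what is moved stays moved. The work goes in short steps, Python scripts to look and compute and a tool call to move; the robot and the scene stay as the last step left them, time stands still between calls to the robot, and variables do not carry over. Pictures are saved under pics/ and viewed, at most 10 in all, crops included, and the job is handed in when it is done.

Besides the shell and the picture viewer there is one more tool, called by a JSON object that holds its "name" and its "arguments". play_rows: Moves the arm, as the interface text tells. Its arguments: {"type":"object","properties":{"rows":{"type":"array","items":{"type":"array","items":{"type":"number"}}},"grip_force":{"type":"number"}},"required":["rows"]}

```bash
mkdir -p pics; ls; python3 - <<'E'
from plant import status,cams,r,finder
import cv2,numpy as np
s=status.get_state();print(s)
for n in("scene","top"):
    im=cams.snapshot(n);cv2.imwrite(f"pics/{n}0.png",im[:,:,::-1]);p=cams.camera_params(n);R=np.array(p["R"]);t=np.array(p["t"])
    print(n,p["vfov"],"cam at",(-R.T@t).round(3))
    for l in("flask_a","lifting_fork","pocket_a","cork_ring_a","beaker","clear_bottle_1","amber_bottle","tray"):
        print(l,[(round(d["score"],2),(R.T@(np.array(d["at"])-t)).round(3).tolist()) for d in finder.spot_in(n,l)][:7])
print(cams.camera_params("wrist"))
E
```

```text
pics
{'clock': 0.0, 'q': array([ 1.27479   ,  0.69001645, -0.1945087 ,  1.56634174,  0.15728949,
        0.90248296, -0.21508787]), 'qd': array([ 0.00017855, -0.00040761, -0.00056708, -0.00187857, -0.00017442,
       -0.00013424, -0.00140965]), 'joint_torque': array([-3.05351068e-04, -5.27564728e+01, -1.26687918e+00, -1.53429687e+01,
       -5.26564848e-02,  6.61678831e-03,  1.68708639e-04]), 'tool_pos': array([ 0.20228042, -0.59101767,  0.40388996]), 'eef_rot': array([ 9.86426800e-01,  1.64198981e-01, -2.13594860e-04, -9.04256384e-04]), 'contact_force': array([ 0.196766  , -0.31833163, -0.56828796]), 'moment': array([-0.00206406, -0.02152652,  0.01886601]), 'finger_force': 0.0, 'opening': 0.9966227059620479}
scene 55.97207277136743 cam at [-0.176  0.803  0.69 ]
flask_a [(0.97, [0.57, 0.335, 0.065]), (0.96, [0.445, 0.714, 0.055]), (0.85, [0.517, 0.09, 0.069]), (0.82, [0.535, 0.008, 0.058]), (0.71, [0.414, 0.318, 0.067])]
lifting_fork [(0.78, [0.465, 0.453, 0.041])]
pocket_a [(0.57, [0.619, 0.082, 0.029]), (0.4, [0.507, 0.098, 0.03])]
cork_ring_a [(0.9, [0.4, 0.338, 0.023]), (0.68, [0
[... 917 characters left out ...]
 [(0.85, [0.577, 0.322, 0.034]), (0.65, [0.43, 0.308, 0.029])]
beaker [(0.95, [0.683, 0.395, 0.018])]
clear_bottle_1 [(0.9, [0.388, 0.142, 0.081]), (0.77, [0.613, 0.519, 0.075])]
amber_bottle [(0.58, [0.739, 0.196, 0.126])]
tray [(0.65, [0.581, 0.048, 0.029])]
{'vfov': 62.47037094531503, 'cx': 259.8840412858645, 'cy': 187.3815073253386, 'tool_from_camera': array([[ 7.85556246e-04, -9.65697979e-01, -2.59666702e-01,
         6.60816031e-02],
       [ 9.99999307e-01,  9.86450012e-04, -6.43351957e-04,
         6.27711133e-04],
       [ 8.77431906e-04, -2.59666017e-01,  9.65698084e-01,
         2.00759324e-02],
       [ 0.00000000e+00,  0.00000000e+00,  0.00000000e+00,
         1.00000000e+00]])}
```

View pics/top0.png

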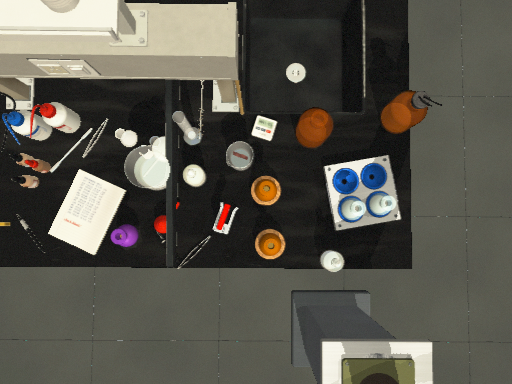

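View pics/scene0.png

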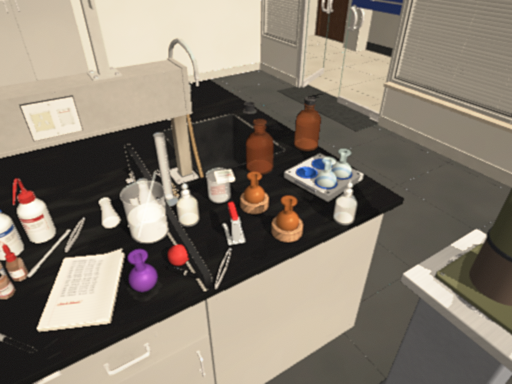

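Top view: the amber flasks in cork rings are at (265,190) and (270,244), and the clear flasks are at (352,208) and (382,203). The empty blue pockets are at (345,181) and (374,176), and the fork is at (225,218). Possible confusions are the purple flask at (124,236), the amber bottles at (314,127) and (403,111), and the clear flasks. I choose the two in cork rings and check them in a close crop.

```bash
python3 - <<'E'
import cv2,numpy as np
t=cv2.imread("pics/top0.png");s=cv2.imread("pics/scene0.png")
a=cv2.resize(t[165:270,195:300],None,fx=4,fy=4,interpolation=cv2.INTER_CUBIC)
b=cv2.resize(s[165:245,220:300],(370,420),interpolation=cv2.INTER_CUBIC)
cv2.imwrite("pics/crop1.png",np.hstack([a,b]))
E
cat > h.py <<'E'
from plant import status,cams,r,finder
import cv2,numpy as np
from scipy.spatial.transform import Rotation as Ro
def cam(n):
    p=cams.camera_params(n)
    f=192/np.tan(np.radians(p["vfov"]/2));K=(f,p["cx"],p["cy"])
    if n!="wrist": R=np.array(p["R"]);return K,R.T,-R.T@np.array(p["t"])
    s=status.get_state();T=np.array(p["tool_from_camera"]);Q=Ro.from_quat(s["eef_rot"]).as_matrix()
    return K,Q@T[:3,:3],s["tool_pos"]+Q@T[:3,3]
def ray(c,u,v,z):
    K,R,o=c;d=R@np.array([(u-K[1])/K[0],(v-K[2])/K[0],1]);return o+d*(z-o[2])/d[2]
def proj(c,X):
    K,R,o=c;d=R.T@(np.array(X)-o);return K[0]*d[0]/d[2]+K[1],K[0]*d[1]/d[2]+K[2]
def togo(target_pos,yaw=None):
    "shift in tool axes to reach target TCP; and current yaw of tool x"
    s=status.get_state();Q=Ro.from_quat(s["eef_rot"]).as_matrix()
    return (Q.T@(np.array(target_pos)-s["tool_pos"])).round(4),np.degrees(np.arctan2(Q[1,0],Q[0,0])).round(2)
E
```

```text
(no output)
```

View pics/crop1.png

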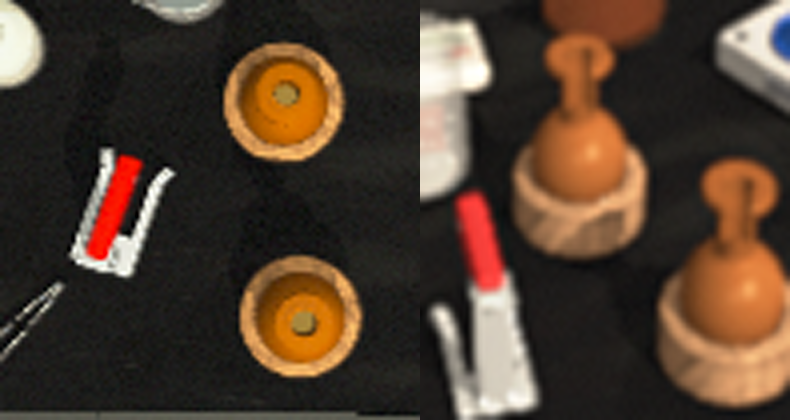

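The crop confirms it. Both amber flasks sit in cork rings. The fork's red handle points up the image (roughly +x, turned towards -y), and its prong tips are at the top.

```bash
cat >> h.py <<'E'
def plan(pos,yaw,n,g,start=None):
    "rows to reach TCP pos with tool pointing down, tool x at yaw deg"
    if start is None:
        s=status.get_state();start=(s["tool_pos"],Ro.from_quat(s["eef_rot"]))
    p,q=np.array(start[0]),start[1]
    tgt=Ro.from_euler("z",yaw,degrees=True)*Ro.from_quat([1,0,0,0])
    dv=(q.inv()*tgt).as_rotvec(degrees=True)
    dp=(np.array(pos)-p)/n
    for i in range(n):
        sh=q.inv().apply(dp);st=dv/n
        print([g]+[round(float(x),4) for x in sh]+[round(float(x),2) for x in st],end=",\n")
        q=q*Ro.from_rotvec(st,degrees=True)
    print()
    return np.array(pos),tgt
E
python3 - <<'E'
from h import *
a=plan([.45,-.25,.404],85,8,60)
a=plan([.55,.15,.404],150,8,60,a)
plan([.49,.42,.404],163,6,60,a)
E
```

```text
[60, 0.0431, -0.0303, 0.0001, 0.0, 0.0, -8.26],
[60, 0.047, -0.0238, 0.0001, 0.0, 0.0, -8.26],
[60, 0.0499, -0.0168, 0.0001, 0.0, 0.0, -8.26],
[60, 0.0518, -0.0095, 0.0001, 0.0, 0.0, -8.26],
[60, 0.0527, -0.0019, 0.0001, 0.0, 0.0, -8.26],
[60, 0.0524, 0.0057, 0.0001, 0.0, 0.0, -8.26],
[60, 0.051, 0.0131, 0.0001, 0.0, 0.0, -8.26],
[60, 0.0486, 0.0203, 0.0001, 0.0, 0.0, -8.26],

[60, 0.0509, 0.0081, 0.0, 0.0, 0.0, -8.12],
[60, 0.0492, 0.0152, 0.0, 0.0, 0.0, -8.12],
[60, 0.0466, 0.022, 0.0, 0.0, 0.0, -8.12],
[60, 0.043, 0.0284, 0.0, 0.0, 0.0, -8.12],
[60, 0.0386, 0.0342, 0.0, 0.0, 0.0, -8.12],
[60, 0.0334, 0.0393, 0.0, 0.0, 0.0, -8.12],
[60, 0.0275, 0.0436, 0.0, 0.0, 0.0, -8.12],
[60, 0.021, 0.0471, 0.0, 0.0, 0.0, -8.12],

[60, 0.0312, 0.034, 0.0, 0.0, 0.0, -2.17],
[60, 0.0299, 0.0351, 0.0, 0.0, 0.0, -2.17],
[60, 0.0285, 0.0362, 0.0, 0.0, 0.0, -2.17],
[60, 0.0271, 0.0373, 0.0, 0.0, 0.0, -2.17],
[60, 0.0257, 0.0383, 0.0, 0.0, 0.0, -2.17],
[60, 0.0242, 0.0392, 0.0, 0.0, 0.0, -2.17],
```

{"name": "play_rows", "arguments": {"rows": [[60,0.043,-0.03,0,0,0,-8.25],[60,0.047,-0.024,0,0,0,-8.25],[60,0.05,-0.017,0,0,0,-8.25],[60,0.052,-0.0095,0,0,0,-8.25],[60,0.0525,-0.002,0,0,0,-8.25],[60,0.0525,0.0055,0,0,0,-8.25],[60,0.051,0.013,0,0,0,-8.25],[60,0.0485,0.02,0,0,0,-8.25]]}}

```text
clock: 1.9
tool_pos: [0.4504, -0.2488, 0.405]
eef_rot: [0.736, 0.677, 0.0, 0.0]
contact_force: [0.2, -0.2, -0.7]
opening: 0.601
finger_force: 0.0
```

{"name": "play_rows", "arguments": {"rows": [[60,0.051,0.008,0,0,0,-8],[60,0.049,0.015,0,0,0,-8],[60,0.0465,0.022,0,0,0,-8],[60,0.043,0.0285,0,0,0,-8],[60,0.0385,0.034,0,0,0,-8],[60,0.0335,0.039,0,0,0,-8],[60,0.0275,0.0435,0,0,0,-8],[60,0.021,0.047,0,0,0,-8]]}}

```text
clock: 2.9
tool_pos: [0.553, 0.1498, 0.4048]
eef_rot: [0.266, 0.964, -0.0, 0.0]
contact_force: [0.5, 0.5, -0.1]
opening: 0.604
finger_force: 0.0
```

{"name": "play_rows", "arguments": {"rows": [[60,0.031,0.034,0,0,0,-2.2],[60,0.03,0.035,0,0,0,-2.2],[60,0.0285,0.036,0,0,0,-2.2],[60,0.027,0.037,0,0,0,-2.2],[60,0.0255,0.038,0,0,0,-2.2],[60,0.024,0.039,0,0,0,-2.2],[60,0,0,0,0,0,0]]}}

```text
clock: 3.78
tool_pos: [0.4949, 0.4222, 0.4049]
eef_rot: [0.153, 0.988, 0.002, -0.001]
contact_force: [0.1, 0.6, 0.8]
opening: 0.598
finger_force: 0.0
```

```bash
python3 - <<'E'
from h import *
c=cam("wrist");im=cams.snapshot("wrist");cv2.imwrite("pics/w1.png",im[:,:,::-1]);np.save("w1.npy",np.array([*c[1].ravel(),*c[2]]))
I=im.astype(int);m=((I[...,0]>150)&(I[...,1]<70)&(I[...,2]<70)).astype(np.uint8)
n,l,st,ce=cv2.connectedComponentsWithStats(m)
for i in range(1,n):
    if st[i][4]>200:
        ys,xs=np.where(l==i);(rect)=cv2.minAreaRect(np.c_[xs,ys].astype(np.float32));b=cv2.boxPoints(rect)
        print(st[i],[ray(c,u,v,.083)[:2].round(4).tolist() for u,v in b],[x.round(0).tolist() for x in b])
print(status.get_state()["q"].round(2))
E
```

```text
[429  73  23  48 435] [[0.4927, 0.5879], [0.4534, 0.5999], [0.4611, 0.6172], [0.5008, 0.6058]] [[427.0, 119.0], [433.0, 73.0], [454.0, 75.0], [448.0, 122.0]]
[270 140  19  71 780] [[0.5335, 0.4211], [0.4667, 0.4429], [0.4719, 0.4582], [0.5391, 0.4373]] [[270.0, 210.0], [271.0, 140.0], [288.0, 140.0], [287.0, 210.0]]
[-0.39  0.82 -0.78  1.47  0.61  1.11 -0.02]
```

View pics/w1.png

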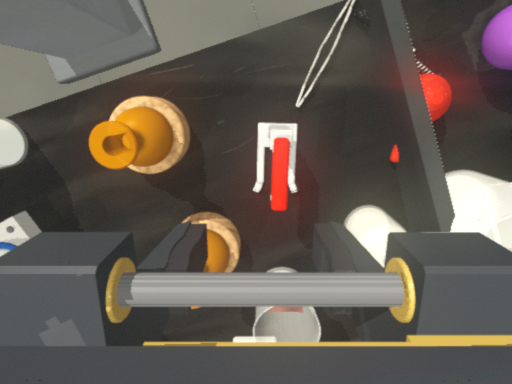

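The wrist view shows the red handle at (279,175), the foot back edge at (277,123) and the prongs pointing down the image. The handle measures about 70 x 16 mm, which is as expected. Handle middle is (0.503, 0.440) and the fork yaw is -17.5°.

```bash
python3 - <<'E'
from h import *
a=plan([.503,.440,.30],162.4,3,50)
plan([.503,.440,.219],162.4,3,50,a)
E
```

```text
[50, -0.0, 0.0071, 0.0349, 0.01, -0.01, -0.05],
[50, -0.0, 0.0071, 0.0349, 0.01, -0.01, -0.05],
[50, -0.0, 0.0071, 0.0349, 0.01, -0.01, -0.05],

[50, 0.0, 0.0, 0.027, 0.0, 0.0, 0.0],
[50, 0.0, 0.0, 0.027, 0.0, 0.0, 0.0],
[50, 0.0, 0.0, 0.027, 0.0, 0.0, 0.0],
```

{"name": "play_rows", "arguments": {"rows": [[50,0,0.007,0.035,0,0,0],[50,0,0.007,0.035,0,0,0],[50,0,0.0072,0.035,0,0,0],[50,0,0,0.03,0,0,0],[50,0,0,0.03,0,0,0],[50,0,0,0.0205,0,0,0],[50,0,0,0,0,0,0]]}}

```text
clock: 4.7
tool_pos: [0.5043, 0.4369, 0.2177]
eef_rot: [0.156, 0.988, -0.002, -0.0]
contact_force: [0.2, 0.7, 0.0]
opening: 0.497
finger_force: 0.0
```

{"name": "play_rows", "arguments": {"rows": [[10,0,0,0,0,0,0],[5,0,0,0,0,0,0],[5,0,0,0,0,0,0],[5,0,0,0,0,0,0],[5,0,0,0,0,0,0]], "grip_force": 30}}

```text
clock: 5.32
tool_pos: [0.5043, 0.4389, 0.2201]
eef_rot: [0.156, 0.988, 0.001, 0.001]
contact_force: [0.4, 0.1, 4.3]
opening: 0.179
finger_force: 29.8
```

```bash
python3 - <<'E'
from h import *
a=plan([.5043,.4389,.36],162.2,3,5)
a=plan([.50,.255,.45],101,7,5,a)
plan([.58,-.01,.45],101,5,5,a)
E
```

```text
[5, -0.0, 0.0001, -0.0466, 0.04, 0.02, -0.04],
[5, -0.0, 0.0001, -0.0466, 0.04, 0.02, -0.04],
[5, -0.0, 0.0, -0.0466, 0.04, 0.02, -0.04],

[5, -0.0074, -0.0252, -0.0129, 0.0, 0.0, 8.74],
[5, -0.0112, -0.0238, -0.0129, 0.0, 0.0, 8.74],
[5, -0.0147, -0.0218, -0.0129, 0.0, 0.0, 8.74],
[5, -0.0178, -0.0193, -0.0129, 0.0, 0.0, 8.74],
[5, -0.0205, -0.0164, -0.0129, 0.0, 0.0, 8.74],
[5, -0.0228, -0.0131, -0.0129, 0.0, 0.0, 8.74],
[5, -0.0245, -0.0095, -0.0129, 0.0, 0.0, 8.74],

[5, -0.0551, 0.0056, 0.0, 0.0, 0.0, 0.0],
[5, -0.0551, 0.0056, 0.0, 0.0, 0.0, 0.0],
[5, -0.0551, 0.0056, 0.0, 0.0, 0.0, 0.0],
[5, -0.0551, 0.0056, 0.0, 0.0, 0.0, 0.0],
[5, -0.0551, 0.0056, 0.0, 0.0, 0.0, 0.0],
```

{"name": "play_rows", "arguments": {"rows": [[5,0,0,-0.03,0,0,0],[5,0,0,-0.055,0,0,0],[5,0,0,-0.055,0,0,0]]}}

```text
clock: 5.7
tool_pos: [0.5036, 0.4377, 0.3594]
eef_rot: [0.155, 0.988, -0.001, -0.001]
contact_force: [1.3, 0.9, -1.4]
opening: 0.178
finger_force: 29.9
```

{"name": "play_rows", "arguments": {"rows": [[5,-0.0075,-0.025,-0.013,0,0,8.75],[5,-0.011,-0.024,-0.013,0,0,8.75],[5,-0.0145,-0.022,-0.013,0,0,8.75],[5,-0.018,-0.0195,-0.013,0,0,8.75],[5,-0.0205,-0.0165,-0.013,0,0,8.75],[5,-0.023,-0.013,-0.013,0,0,8.75],[5,-0.0245,-0.0095,-0.013,0,0,8.75],[5,0,0,0,0,0,0]]}}

```text
clock: 6.7
tool_pos: [0.4991, 0.2518, 0.4503]
eef_rot: [0.638, 0.77, -0.001, 0.001]
contact_force: [-0.6, 0.2, -2.3]
opening: 0.177
finger_force: 29.8
```

```bash
python3 - <<'E'
from h import *
s=status.get_state();print(s["tool_pos"].round(4),s["contact_force"].round(2),togo([.5,.255,.45]))
c=cam("wrist");im=cams.snapshot("wrist");cv2.imwrite("pics/w2.png",im[:,:,::-1]);np.save("w2.npy",np.array([*c[1].ravel(),*c[2]]))
a=plan([.58,-.01,.45],101,5,5)
E
```

```text
[0.4991 0.2518 0.4503] [-0.61  0.16 -2.29] (array([0.003 , 0.0015, 0.0003]), np.float64(100.67))
[5, -0.0548, 0.006, 0.0, -0.01, 0.01, -0.03],
[5, -0.0548, 0.006, 0.0, -0.01, 0.01, -0.03],
[5, -0.0548, 0.006, 0.0, -0.01, 0.01, -0.03],
[5, -0.0548, 0.006, 0.0, -0.01, 0.01, -0.03],
[5, -0.0548, 0.0059, -0.0, -0.01, 0.01, -0.03],
```

View pics/w2.png

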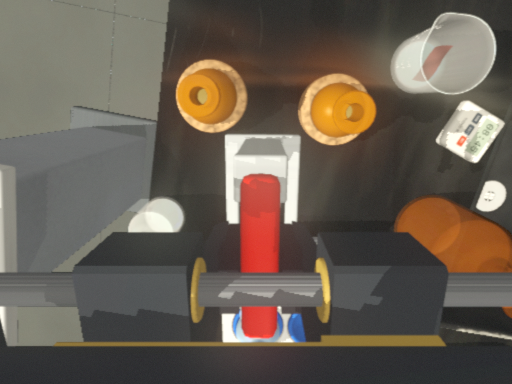

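Wrist view: flask B has its ring at (211,96) and mouth at (203,96); flask A has its ring at (337,108) and mouth at (351,112). The fork is gripped straight, with foot back corners at (225,137) and (298,136).

{"name": "play_rows", "arguments": {"rows": [[5,-0.055,0.006,0,0,0,0],[5,-0.055,0.006,0,0,0,0],[5,-0.055,0.006,0,0,0,0],[5,-0.055,0.006,0,0,0,0],[5,-0.055,0.006,0,0,0,0],[5,0,0,0,0,0,0]]}}

```text
clock: 7.5
tool_pos: [0.5812, -0.0154, 0.4484]
eef_rot: [0.64, 0.769, -0.002, 0.0]
contact_force: [-0.4, 0.7, -2.2]
opening: 0.178
finger_force: 29.9
```

```bash
python3 - <<'E'
from h import *
c3=cam("wrist");im3=cams.snapshot("wrist");cv2.imwrite("pics/w3.png",im3[:,:,::-1])
K=c3[0];w=np.load("w2.npy");c2=(K,w[:9].reshape(3,3),w[9:])
t0=cam("top")
def rings(name,c,lo,hi,mina,z,D):
    im=cv2.imread(name);h=cv2.cvtColor(im,cv2.COLOR_BGR2HSV);m=cv2.inRange(h,lo,hi)
    m=cv2.morphologyEx(m,cv2.MORPH_CLOSE,np.ones((3,3)))
    for k in cv2.findContours(m,cv2.RETR_EXTERNAL,cv2.CHAIN_APPROX_NONE)[0]:
        if cv2.contourArea(k)>mina:
            P=np.array([ray(c,u,v,z)[:2] for u,v in cv2.convexHull(k)[:,0]])
            (x,y),r_=cv2.minEnclosingCircle((P*1000).astype(np.float32))
            print(name,"center",round(x,1),round(y,1),"diam",round(2*r_,1),"px",cv2.boundingRect(k))
for z in (.031,):
    rings("pics/w2.png",c2,(4,60,90),(25,255,255),1000,z,86)
    rings("pics/top0.png",t0,(4,60,90),(25,255,255),400,z,86)
    rings("pics/top0.png",t0,(95,120,40),(120,255,255),80,z,75)
    rings("pics/w3.png",c3,(95,120,40),(120,255,255),300,z,75)
# mouth holes / flange
for u,v in((203,96),(351,112)): print("mouth w2",ray(c2,u,v,.112).round(4))
E
```

```text
pics/w2.png center 536.2 -35.3 diam 591.9 px (53, 335, 393, 12)
pics/w2.png center 786.5 183.5 diam 189.9 px (394, 197, 118, 76)
pics/w2.png center 432.8 324.1 diam 116.3 px (169, 57, 97, 77)
pics/w2.png center 572.4 340.3 diam 158.0 px (270, 46, 130, 110)
pics/top0.png center 426.6 309.2 diam 86.8 px (255, 229, 31, 30)
pics/top0.png center 578.5 321.5 diam 87.0 px (251, 176, 30, 29)
pics/top0.png center 762.8 185.7 diam 116.5 px (296, 109, 37, 38)
pics/top0.png center 806.2 -76.9 diam 136.8 px (381, 92, 46, 41)
pics/top0.png center 849.0 428.3 diam 123.7 px (217, 80, 27, 35)
pics/top0.png center 868.7 1049.9 diam 101.1 px (0, 78, 29, 21)
pics/top0.png center 568.7 83.2 diam 154.3 px (333, 168, 29, 54)
pics/top0.png center 583.8 2.3 diam 154.6 px (361, 163, 27, 54)
pics/top0.png center 752.5 1053.4 diam 98.5 px (2, 111, 22, 33)
pics/w3.png center 623.1 13.7 diam 72.8 px (270, 109, 58, 59)
pics/w3.png center 612.4 75.2 diam 61.0 px (275, 84, 52, 19)
mouth w2 [0.4315 0.3113 0.112 ]
mouth w2 [0.5758 0.3233 0.112 ]
```

View pics/w3.png

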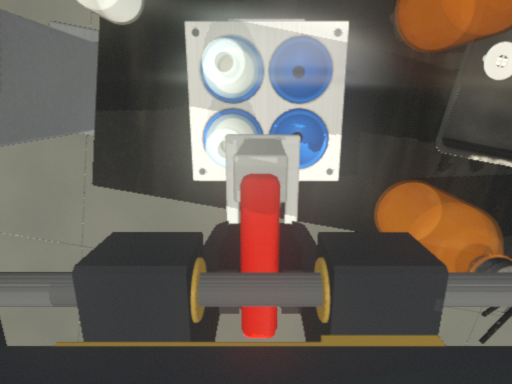

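Wrist view: the empty pockets are at (301,69) and (299,138), with the clear flasks to their left at (226,65) and (233,135). The tray sides lie along the image, so its yaw is about 10.6°. I'll overlay projected models to refine.

```bash
python3 - <<'E'
from h import *
c3=cam("wrist");K=c3[0];w=np.load("w2.npy");c2=(K,w[:9].reshape(3,3),w[9:])
P=[ray(c3,u,v,.028)[:2] for u,v in((196,33),(339,32),(331,172),(198,172))];P=np.array(P)
print(P.round(4).tolist(),"tray",P.mean(0).round(4))
for u,v in((301,69),(299,138)):print("pocket rim",ray(c3,u,v,.031).round(4))
for u,v in((298.5,71.5),(297,138)):print("pocket dot",ray(c3,u,v,.005).round(4))
# ring/flask segmentation in w2
im=cv2.imread("pics/w2.png");h=cv2.cvtColor(im,cv2.COLOR_BGR2HSV)
m=cv2.inRange(h,(4,70,150),(25,255,255));m[:, :150]=0;m[160:]=0;m[:,380:]=0
m=cv2.morphologyEx(m,cv2.MORPH_OPEN,np.ones((3,3)))
for k in cv2.findContours(m,cv2.RETR_EXTERNAL,cv2.CHAIN_APPROX_NONE)[0]:
    if cv2.contourArea(k)>1000:
        k=cv2.convexHull(k)[:,0]
        Q=np.array([ray(c2,u,v,.031)[:2] for u,v in k])*1000
        print("ring",cv2.minEnclosingCircle(Q.astype(np.float32)),"box",cv2.boundingRect(k))
def draw(im,c,x,y,z,d,col):
    q=[[int(8*a) for a in proj(c,[x+d/2*np.cos(t),y+d/2*np.sin(t),z])] for t in np.linspace(0,6.28,60)]
    cv2.polylines(im,[np.array(q)],True,col,1,cv2.LINE_AA,shift=1)
a=cv2.resize(im,None,fx=4,fy=4)
for x,y in((.431,.3105),(.5765,.3225)):
    draw(a,c2,x,y,.031,.086,(0,255,0));draw(a,c2,x,y,.112,.042,(255,0,0))
a=a[200:600,660:1460]
cv2.imwrite("pics/ov.png",a)
E
```

```text
[[0.4798, 0.1155], [0.6423, 0.1475], [0.6737, -0.0152], [0.5047, -0.0474]] tray [0.5751 0.0501]
pocket rim [0.6077 0.0996 0.031 ]
pocket rim [0.6231 0.02   0.031 ]
pocket dot [0.6078 0.0991 0.005 ]
pocket dot [0.6241 0.0174 0.005 ]
ring ((581.1947021484375, 321.7098388671875), 47.44394302368164) box (298, 73, 78, 72)
ring ((426.88568115234375, 310.8725280761719), 43.05082321166992) box (176, 60, 71, 73)
```

View pics/ov.png

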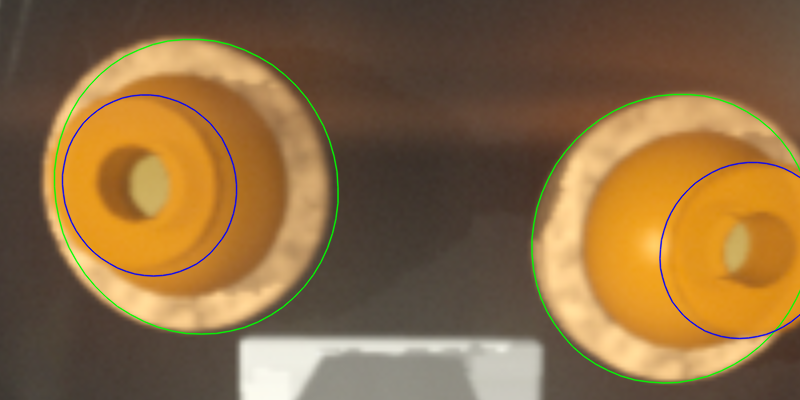

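Overlay: flask A fits at about (0.578, 0.3225) and flask B at about (0.428, 0.3105). The top and wrist views disagree by about 9 mm in y on the tray, so I'll resolve that from the scene and top views.

```bash
python3 - <<'E'
from h import *
c=cam("top");im=cv2.imread("pics/top0.png")
print("top rims",[ray(c,u,v,.031)[:2].round(4).tolist() for u,v in((345,181),(374,176))])
c3=cam("wrist");s=status.get_state();print(s["tool_pos"].round(4),s["eef_rot"].round(4))
cands={(0,255,0):[(.6077,.0996),(.6231,.020)],(0,0,255):[(.607,.09),(.6225,.0105)]}
def draw(im,c,x,y,z,d,col,f):
    q=[[int(2*f*(a+.5)) for a in proj(c,[x+d/2*np.cos(t),y+d/2*np.sin(t),z])] for t in np.linspace(0,6.28,60)]
    cv2.polylines(im,[np.array(q)],True,col,1,cv2.LINE_AA,shift=1)
sc=cam("scene");S=cv2.imread("pics/scene0.png");W=cv2.imread("pics/w3.png")
out=[]
for I,cc,f,(x0,y0,x1,y1) in((im,c,5,(315,145,415,235)),(W,c3,2,(150,0,400,225))):
    a=cv2.resize(I,None,fx=f,fy=f,interpolation=cv2.INTER_CUBIC)
    for col,L in cands.items():
        for x,y in L: draw(a,cc,x,y,.031,.075,col,f)
    a=a[y0*f:y1*f,x0*f:x1*f];out.append(cv2.resize(a,(400,450 if f==2 else 360))[:360])
cv2.imwrite("pics/ov2.png",np.hstack(out))
E
```

```text
top rims [[0.6072, 0.0941], [0.6223, 0.0105]]
[ 0.5805 -0.0118  0.4488] [ 6.379e-01  7.701e-01 -5.000e-04 -9.000e-04]
```

View pics/ov2.png

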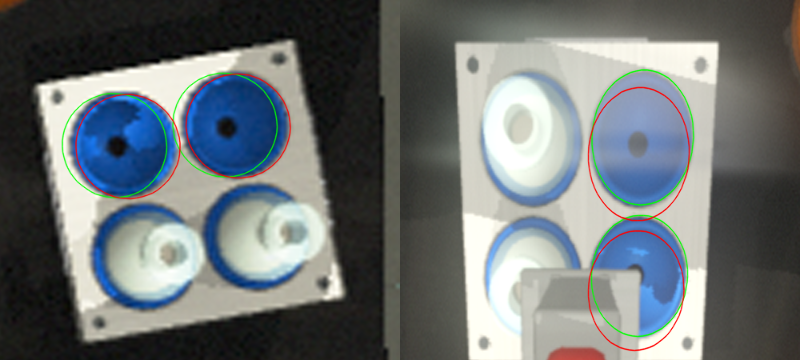

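```bash
python3 - <<'E'
from h import *
for i in range(2):
    c=cam("wrist");im=cams.snapshot("wrist");print(c[2].round(4))
h=cv2.cvtColor(im,cv2.COLOR_RGB2HSV);m=cv2.inRange(h,(98,110,40),(120,255,255));m=cv2.morphologyEx(m,cv2.MORPH_CLOSE,np.ones((5,5)))
m[:,:266]=0
for k in cv2.findContours(m,cv2.RETR_EXTERNAL,cv2.CHAIN_APPROX_NONE)[0]:
    if cv2.contourArea(k)>300:
        Q=np.array([ray(c,u,v,.031)[:2] for u,v in cv2.convexHull(k)[:,0]])*1000
        print(cv2.minEnclosingCircle(Q.astype(np.float32)),cv2.boundingRect(k))
s=status.get_state();print(s["tool_pos"],s["contact_force"])
for d in(.5,):
    f=np.array([np.cos(np.radians(-79.2)),np.sin(np.radians(-79.2))])
    A=np.array([.578,.3225])
    pre=A-f*(.085-.0038);ins=A+f*.0038
    print(pre,ins)
    a=plan([*pre,.45],100.8,8,5);a=plan([*pre,.303],100.8,4,5,a);plan([*ins,.303],100.8,6,5,a)
E
```

```text
[0.5678 0.0528 0.4288]
[0.5672 0.055  0.4292]
((622.8364868164062, 13.639833450317383), 36.564056396484375) (272, 116, 55, 58)
((610.9066162109375, 82.91902923583984), 34.21500778198242) (272, 84, 58, 26)
[ 0.57990606 -0.00847889  0.44954179] [ 0.38787276  0.12799611 -1.86463908]
[0.56278464 0.40226172] [0.57871205 0.31876731]
[5, 0.0508, 0.0077, 0.0, -0.01, -0.02, 0.03],
[5, 0.0508, 0.0077, 0.0, -0.01, -0.02, 0.03],
[5, 0.0508, 0.0077, 0.0, -0.01, -0.02, 0.03],
[5, 0.0508, 0.0077, 0.0, -0.01, -0.02, 0.03],
[5, 0.0508, 0.0076, -0.0, -0.01, -0.02, 0.03],
[5, 0.0508, 0.0076, -0.0, -0.01, -0.02, 0.03],
[5, 0.0508, 0.0076, -0.0, -0.01, -0.02, 0.03],
[5, 0.0508, 0.0075, -0.0, -0.01, -0.02, 0.03],

[5, 0.0, 0.0, 0.0368, 0.0, 0.0, 0.0],
[5, 0.0, 0.0, 0.0368, 0.0, 0.0, 0.0],
[5, 0.0, 0.0, 0.0368, 0.0, 0.0, 0.0],
[5, 0.0, 0.0, 0.0368, 0.0, 0.0, 0.0],

[5, -0.0142, 0.0, 0.0, 0.0, 0.0, 0.0],
[5, -0.0142, 0.0, 0.0, 0.0, 0.0, 0.0],
[5, -0.0142, 0.0, 0.0, 0.0, 0.0, 0.0],
[5, -0.0142, 0.0, 0.0, 0.0, 0.0, 0.0],
[5, -0.0142, 0.0, 0.0, 0.0, 0.0, 0.0],
[5, -0.0142, 0.0, 0.0, 0.0, 0.0, 0.0],
```

{"name": "play_rows", "arguments": {"rows": [[5,0.051,0.0077,0,0,0,0],[5,0.051,0.0077,0,0,0,0],[5,0.051,0.0077,0,0,0,0],[5,0.051,0.0077,0,0,0,0],[5,0.051,0.0077,0,0,0,0],[5,0.051,0.0077,0,0,0,0],[5,0.051,0.0077,0,0,0,0],[5,0.05,0.0077,0,0,0,0]]}}

```text
clock: 8.65
tool_pos: [0.5617, 0.405, 0.4499]
eef_rot: [0.635, 0.772, -0.0, -0.001]
contact_force: [0.5, 0.4, -0.8]
opening: 0.177
finger_force: 29.9
```

{"name": "play_rows", "arguments": {"rows": [[5,0,0,0.035,0,0,0],[5,0,0,0.04,0,0,0],[5,0,0,0.04,0,0,0],[5,0,0,0.031,0,0,0],[5,0,0,0,0,0,0],[5,0,0,0,0,0,0],[5,0,0,0,0,0,0]]}}

```text
clock: 9.52
tool_pos: [0.564, 0.4019, 0.3062]
eef_rot: [0.637, 0.771, 0.002, 0.0]
contact_force: [0.4, 0.9, -1.4]
opening: 0.179
finger_force: 29.9
```

```bash
cat >> h.py <<'E'
f=np.array([np.cos(np.radians(-79.2)),np.sin(np.radians(-79.2))])
def at(P,back=0,off=.0038): return np.array(P)+f*(off-back)
A=np.array([.578,.3225]);B=np.array([.428,.3105]);P1=np.array([.6227,.0128]);P2=np.array([.607,.0933])
E
python3 - <<'E'
from h import *
im=cams.snapshot("scene");im=cams.snapshot("scene");cv2.imwrite("pics/s1.png",cv2.resize(im[110:280,180:360,::-1],None,fx=4,fy=3.5,interpolation=cv2.INTER_CUBIC))
s=status.get_state();print(s["tool_pos"].round(4),s["contact_force"].round(2),togo([*at(A,.085),.303]),s["eef_rot"].round(4))
plan([*at(A),.303],100.8,6,5)
E
```

```text
[0.5642 0.4014 0.3057] [ 0.33  0.38 -2.29] (array([ 0.0011, -0.0012,  0.0027]), np.float64(100.85)) [6.371e-01 7.708e-01 1.200e-03 2.000e-04]
[5, -0.014, -0.0002, 0.0004, 0.02, -0.01, 0.01],
[5, -0.014, -0.0002, 0.0004, 0.02, -0.01, 0.01],
[5, -0.014, -0.0002, 0.0004, 0.02, -0.01, 0.01],
[5, -0.014, -0.0002, 0.0004, 0.02, -0.01, 0.01],
[5, -0.014, -0.0002, 0.0004, 0.02, -0.01, 0.01],
[5, -0.014, -0.0002, 0.0004, 0.02, -0.01, 0.01],
```

View pics/s1.png

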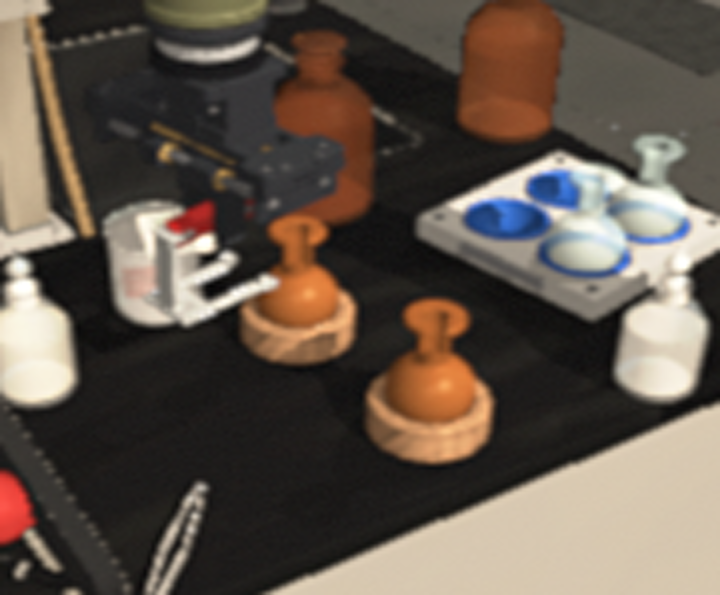

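The scene view shows the fork (prong tip at (275,283)) below flask A's flange (297,232) and level with its neck. Insert.

{"name": "play_rows", "arguments": {"rows": [[5,-0.014,-0.0003,0.0005,0,0,0],[5,-0.014,-0.0003,0.0005,0,0,0],[5,-0.014,-0.0003,0.0005,0,0,0],[5,-0.014,-0.0003,0.0005,0,0,0],[5,0,0,0,0,0,0]]}}

```text
clock: 10.25
tool_pos: [0.5742, 0.3436, 0.302]
eef_rot: [0.638, 0.77, -0.001, 0.001]
contact_force: [0.0, -0.8, -1.8]
opening: 0.18
finger_force: 29.9
```

{"name": "play_rows", "arguments": {"rows": [[5,-0.014,0,0,0,0,0],[5,-0.014,0,0,0,0,0],[5,0,0,0,0,0,0],[5,0,0,0,0,0,0],[5,0,0,0,0,0,0]]}}

```text
clock: 10.88
tool_pos: [0.5783, 0.3189, 0.3023]
eef_rot: [0.637, 0.771, 0.0, -0.0]
contact_force: [0.7, -0.0, -2.1]
opening: 0.183
finger_force: 29.9
```

```bash
python3 - <<'E'
from h import *
im=cams.snapshot("scene");im=cams.snapshot("scene");cv2.imwrite("pics/s2.png",cv2.resize(im[145:225,210:310,::-1],None,fx=7,fy=7,interpolation=cv2.INTER_CUBIC))
s=status.get_state();print(s["tool_pos"].round(4),s["contact_force"].round(2),togo([*at(A),.303]),s["eef_rot"].round(4))
E
```

```text
[0.5783 0.3188 0.3022] [ 0.04  0.25 -2.33] (array([-0.0001,  0.0004, -0.0008]), np.float64(100.89)) [ 6.368e-01  7.710e-01  1.000e-04 -1.000e-04]
```

View pics/s2.png

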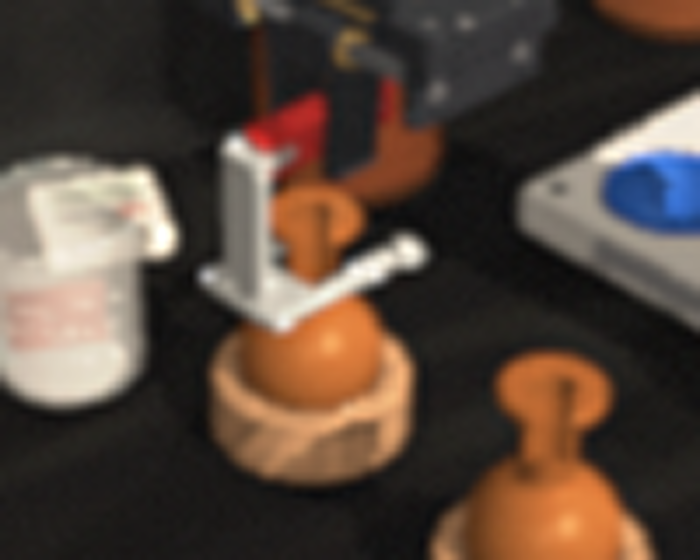

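The neck is within the slot and the prongs are below the flange (flange at (320,215), prong tip at (405,250)). Lift gently.

{"name": "play_rows", "arguments": {"rows": [[5,0,0,-0.006,0,0,0],[5,0,0,-0.005,0,0,0],[5,0,0,-0.002,0,0,0],[5,0,0,-0.002,0,0,0],[5,0,0,-0.002,0,0,0],[5,0,0,-0.002,0,0,0],[5,0,0,-0.002,0,0,0],[5,0,0,-0.002,0,0,0]]}}

```text
clock: 11.98
tool_pos: [0.5786, 0.3182, 0.3252]
eef_rot: [0.637, 0.771, -0.0, 0.0]
contact_force: [-0.7, 0.3, -4.3]
opening: 0.177
finger_force: 29.9
```

{"name": "play_rows", "arguments": {"rows": [[5,0,0,-0.002,0,0,0],[5,0,0,-0.002,0,0,0],[5,0,0,-0.003,0,0,0],[5,0,0,-0.005,0,0,0],[5,0,0,-0.008,0,0,0],[5,0,0,-0.01,0,0,0],[5,0,0,-0.01,0,0,0],[5,0,0,-0.01,0,0,0]]}}

```text
clock: 12.98
tool_pos: [0.5786, 0.3182, 0.3761]
eef_rot: [0.637, 0.771, 0.0, 0.0]
contact_force: [0.2, -0.2, -3.3]
opening: 0.179
finger_force: 29.9
```

{"name": "play_rows", "arguments": {"rows": [[5,0,0,-0.008,0,0,0],[5,-0.006,0,-0.008,0,0,0],[5,-0.014,0,-0.006,0,0,0],[5,-0.022,-0.002,-0.002,0,0,0],[5,-0.028,-0.002,0,0,0,0],[5,-0.03,-0.002,0,0,0,0],[5,-0.03,-0.002,0,0,0,0],[5,-0.03,-0.002,0,0,0,0]]}}

```text
clock: 13.98
tool_pos: [0.599, 0.1559, 0.3989]
eef_rot: [0.638, 0.77, -0.001, 0.0]
contact_force: [0.3, 0.4, -4.2]
opening: 0.181
finger_force: 29.9
```

{"name": "play_rows", "arguments": {"rows": [[5,-0.03,-0.002,0,0,0,0],[5,-0.03,-0.001,0,0,0,0],[5,-0.028,0,0,0,0,0],[5,-0.024,0,0,0,0,0],[5,-0.018,0,0,0,0,0],[5,-0.012,0,0,0,0,0],[5,-0.006,0,0,0,0,0],[5,0,0,0,0,0,0]]}}

```text
clock: 14.98
tool_pos: [0.6238, 0.0134, 0.3992]
eef_rot: [0.637, 0.771, 0.0, -0.0]
contact_force: [0.5, 0.7, -3.8]
opening: 0.184
finger_force: 29.9
```

{"name": "play_rows", "arguments": {"rows": [[5,0,0,0,0,0,0],[5,0,0,0,0,0,0]]}}

```text
clock: 15.22
tool_pos: [0.6237, 0.0142, 0.3993]
eef_rot: [0.637, 0.771, 0.0, -0.0]
contact_force: [-0.3, 0.1, -2.8]
opening: 0.176
finger_force: 29.9
```

```bash
python3 - <<'E'
from h import *
im=cams.snapshot("scene");im=cams.snapshot("scene");cv2.imwrite("pics/s3.png",cv2.resize(im[110:210,260:380,::-1],None,fx=6,fy=6,interpolation=cv2.INTER_CUBIC))
s=status.get_state();print(s["clock"],s["tool_pos"].round(4),s["contact_force"].round(2),togo([*at(P1),.319]),s["eef_rot"].round(4))
# flask neck/mouth from top?
im=cams.snapshot("top");cv2.imwrite("pics/t3.png",im[:,:,::-1])
c=cam("top");print(finder.spot_in("top","flask_a")[:5])
E
```

```text
15.325 [0.6237 0.0138 0.3993] [-0.04  0.44 -4.08] (array([-0.0046, -0.0012,  0.0803]), np.float64(100.9)) [ 6.368e-01  7.711e-01  1.000e-04 -0.000e+00]
[{'at': [-0.3634, 0.119, 1.1613], 'score': 0.94}, {'at': [0.3363, 0.0297, 1.169], 'score': 0.83}, {'at': [0.2536, 0.0431, 1.1633], 'score': 0.83}, {'at': [0.0282, 0.1447, 1.1621], 'score': 0.77}, {'at': [0.3174, -0.0453, 1.1003], 'score': 0.64}]
```

View pics/s3.png

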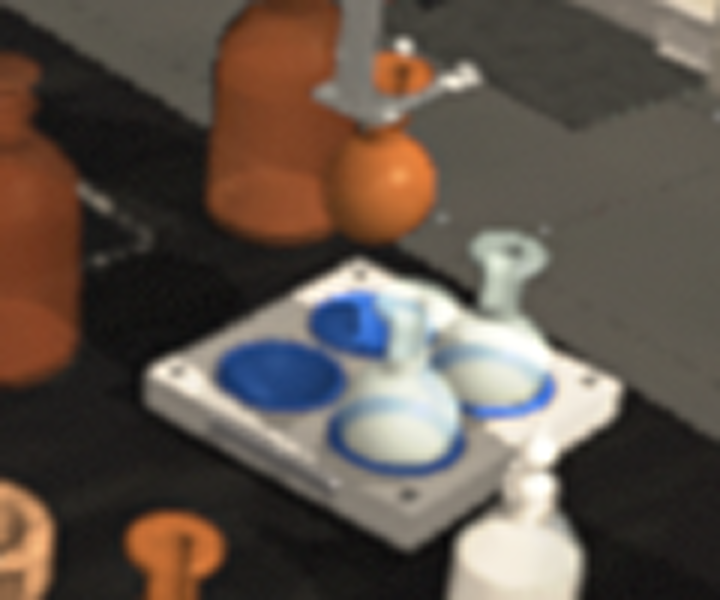

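```bash
python3 - <<'E'
from h import *
c=cam("scene");im=cv2.imread("pics/s3.png")
h=cv2.cvtColor(im,cv2.COLOR_BGR2HSV);m=cv2.inRange(h,(4,120,150),(20,255,255));m[:120]=0;m[250:]=0;m[:,:325]=0;m[:,445:]=0
k=max(cv2.findContours(m,cv2.RETR_EXTERNAL,cv2.CHAIN_APPROX_NONE)[0],key=cv2.contourArea);print(cv2.minEnclosingCircle(k))
(u,v),_=cv2.minEnclosingCircle(k)
for (u,v) in((u,v),(382,183)): print("bulb",ray(c,260+u/6-.4,110+v/6-.4,.119).round(4))
print("expected bulb at",(status.get_state()["tool_pos"][:2]-.0038*f).round(4))
for P in(P1,P2): u,v=proj(c,[*P,.031]);print("pocket px in crop",(u-260)*6,(v-110)*6)
for P,z in((A,.112),(B,.112)): print(proj(c,[*P,z]))
t=cam("top");print([(t[1]@np.array(d["at"])+t[2]).round(4).tolist() for d in finder.spot_in("top","flask_a")[:5]])
plan([*at(P1),.335],100.8,5,5)
E
```

```text
((393.23846435546875, 178.53504943847656), 48.9344367980957)
bulb [0.6307 0.0031 0.119 ]
bulb [0.63   0.0121 0.119 ]
expected bulb at [0.623  0.0173]
pocket px in crop 370.1870304793366 319.73723709680587
pocket px in crop 280.1819439209863 370.8790316076512
(np.float64(254.4770445170828), np.float64(175.22548991615017))
(np.float64(288.3797667026741), np.float64(199.77983656988866))
[[0.448, 0.7045, 0.0593], [0.5427, 0.0054, 0.0655], [0.5283, 0.0881, 0.0693], [0.4252, 0.3127, 0.0613], [0.6129, 0.0257, 0.1387]]
[5, -0.0008, -0.0002, 0.0128, 0.0, 0.0, 0.01],
[5, -0.0008, -0.0002, 0.0128, 0.0, 0.0, 0.01],
[5, -0.0008, -0.0002, 0.0128, 0.0, 0.0, 0.01],
[5, -0.0008, -0.0002, 0.0128, 0.0, 0.0, 0.01],
[5, -0.0008, -0.0002, 0.0128, 0.0, 0.0, 0.01],
```

{"name": "play_rows", "arguments": {"rows": [[5,-0.002,-0.0005,0.008,0,0,0],[5,-0.0025,-0.0005,0.015,0,0,0],[5,0,0,0.016,0,0,0],[5,0,0,0.012,0,0,0],[5,0,0,0.008,0,0,0],[5,0,0,0.004,0,0,0],[5,0,0,0,0,0,0]]}}

```text
clock: 16.35
tool_pos: [0.6237, 0.0088, 0.3362]
eef_rot: [0.637, 0.771, 0.0, 0.0]
contact_force: [-0.4, -0.4, -3.7]
opening: 0.178
finger_force: 29.9
```

{"name": "play_rows", "arguments": {"rows": [[5,0,0,0.002,0,0,0],[5,0,0,0.002,0,0,0],[5,0,0,0.002,0,0,0],[5,0,0,0.002,0,0,0],[5,0,0,0.002,0,0,0],[5,0,0,0.002,0,0,0],[5,0,0,0.002,0,0,0],[5,0,0,0.002,0,0,0]]}}

```text
clock: 17.35
tool_pos: [0.6237, 0.0087, 0.3202]
eef_rot: [0.637, 0.771, 0.0, 0.0]
contact_force: [-0.7, -0.4, -2.6]
opening: 0.177
finger_force: 29.9
```

{"name": "play_rows", "arguments": {"rows": [[5,0,0,0.002,0,0,0],[5,0,0,0.002,0,0,0],[5,0,0,0.003,0,0,0],[5,0,0,0.003,0,0,0],[5,0,0,0.004,0,0,0],[5,0,0,0.003,0,0,0],[5,0,0,0,0,0,0]]}}

```text
clock: 18.23
tool_pos: [0.6236, 0.0086, 0.3028]
eef_rot: [0.637, 0.771, -0.0, -0.0]
contact_force: [-0.2, 0.1, -3.2]
opening: 0.176
finger_force: 29.8
```

```bash
python3 - <<'E'
from h import *
im=cams.snapshot("scene");im=cams.snapshot("scene");cv2.imwrite("pics/s4.png",cv2.resize(im[110:210,260:380,::-1],None,fx=6,fy=6,interpolation=cv2.INTER_CUBIC))
c=cam("scene");s=status.get_state();print(s["clock"],s["tool_pos"].round(4),s["contact_force"].round(2),s["eef_rot"].round(4))
for z,d in((.105,.0),(.112,0),(.039,0)): print("seated px in crop",z,[ (a-b)*6 for a,b in zip(proj(c,[*P1,z]),(260,110))])
E
```

```text
18.325 [0.6237 0.0087 0.3032] [-0.84  0.04 -3.1 ] [6.371e-01 7.708e-01 1.000e-04 0.000e+00]
seated px in crop 0.105 [np.float64(384.4901476344925), np.float64(207.95540420366837)]
seated px in crop 0.112 [np.float64(385.89428113478175), np.float64(196.98180910643367)]
seated px in crop 0.039 [np.float64(371.6872633168449), np.float64(308.01260570883676)]
```

View pics/s4.png

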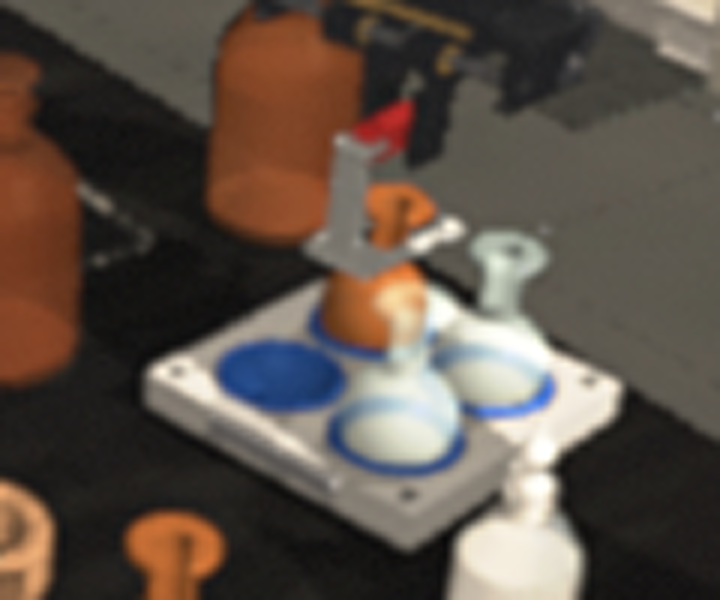

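The flask appears seated with its flange at about (398,205) in the crop, near the predicted spot, and the prongs are well below it. Withdraw.

{"name": "play_rows", "arguments": {"rows": [[5,0.004,0,0,0,0,0],[5,0.008,0,0,0,0,0],[5,0.012,0,0,0,0,0],[5,0.014,0,0,0,0,0],[5,0.014,0,0,0,0,0],[5,0.014,0,0,0,0,0],[5,0.014,0,0,0,0,0],[5,0.01,0,0,0,0,0]]}}

```text
clock: 19.32
tool_pos: [0.6065, 0.0983, 0.3032]
eef_rot: [0.637, 0.771, 0.0, -0.0]
contact_force: [-0.2, -1.2, -1.4]
opening: 0.179
finger_force: 29.9
```

{"name": "play_rows", "arguments": {"rows": [[5,0,0,-0.03,0,0,0],[5,0,0,-0.05,0,0,0],[5,0,0,-0.05,0,0,0],[5,0.02,0,-0.01,0,0,0],[5,0,0,0,0,0,0],[5,0,0,0,0,0,0]]}}

```text
clock: 20.08
tool_pos: [0.6024, 0.1164, 0.4411]
eef_rot: [0.637, 0.771, -0.002, -0.001]
contact_force: [0.0, -0.9, -2.2]
opening: 0.174
finger_force: 29.9
```

```bash
python3 - <<'E'
from h import *
im=cams.snapshot("scene");im=cams.snapshot("scene");c=cam("scene")
a=cv2.resize(im[110:210,260:380,::-1],None,fx=6,fy=6,interpolation=cv2.INTER_CUBIC)
def draw(im,c,x,y,z,d,col):
    q=[[int(12*(p+.4-o)) for p,o in zip(proj(c,[x+d/2*np.cos(t),y+d/2*np.sin(t),z]),(260,110))] for t in np.linspace(0,6.28,60)]
    cv2.polylines(im,[np.array(q)],True,col,1,cv2.LINE_AA,shift=1)
draw(a,c,*P1,.112,.042,(0,255,0));draw(a,c,*P1,.031,.075,(0,255,255));draw(a,c,*P2,.031,.075,(0,255,255))
cv2.imwrite("pics/s5.png",a)
s=status.get_state();print(s["clock"],s["tool_pos"].round(4),s["contact_force"].round(2))
pre=at(B,.085);print(pre)
a=plan([*pre,.44],100.8,8,5);
E
```

```text
20.175 [0.6027 0.1159 0.4412] [-0.31  0.05 -1.84]
[0.41278464 0.39026172]
[5, 0.0381, -0.0169, 0.0002, -0.03, 0.01, 0.0],
[5, 0.0381, -0.0169, 0.0002, -0.03, 0.01, 0.0],
[5, 0.0381, -0.0169, 0.0002, -0.03, 0.01, 0.0],
[5, 0.0381, -0.0169, 0.0002, -0.03, 0.01, 0.0],
[5, 0.0381, -0.0169, 0.0002, -0.03, 0.01, 0.0],
[5, 0.0381, -0.0169, 0.0002, -0.03, 0.01, 0.0],
[5, 0.0381, -0.0169, 0.0002, -0.03, 0.01, 0.0],
[5, 0.0381, -0.0169, 0.0002, -0.03, 0.01, 0.0],
```

View pics/s5.png

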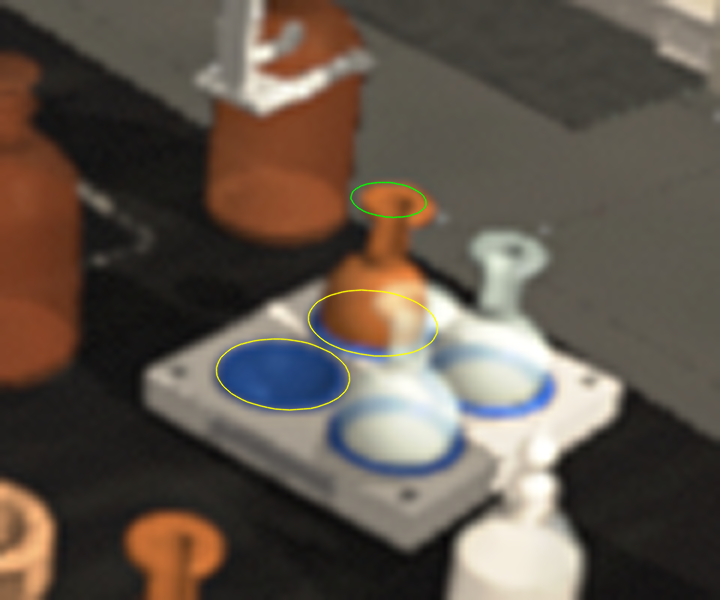

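Flask A sits seated and upright: its flange is at (396,205), about 1 px from the prediction. I have overrun the picture budget (13 views), so I continue numerically from here.

{"name": "play_rows", "arguments": {"rows": [[5,0.03,-0.0135,0,0,0,0],[5,0.04,-0.018,0,0,0,0],[5,0.042,-0.0185,0,0,0,0],[5,0.042,-0.0185,0,0,0,0],[5,0.042,-0.0185,0,0,0,0],[5,0.042,-0.0185,0,0,0,0],[5,0.038,-0.017,0,0,0,0],[5,0.029,-0.0125,0,0,0,0]]}}

```text
clock: 21.18
tool_pos: [0.4118, 0.3919, 0.4422]
eef_rot: [0.637, 0.771, -0.001, -0.0]
contact_force: [-0.8, 0.1, -2.4]
opening: 0.178
finger_force: 29.9
```

{"name": "play_rows", "arguments": {"rows": [[5,0,0,0.03,0,0,0],[5,0,0,0.04,0,0,0],[5,0,0,0.04,0,0,0],[5,0,0,0.02,0,0,0],[5,0,0,0.007,0,0,0],[5,0,0,0,0,0,0],[5,0,0,0,0,0,0]]}}

```text
clock: 22.05
tool_pos: [0.4132, 0.3911, 0.307]
eef_rot: [0.637, 0.771, 0.001, 0.0]
contact_force: [0.7, 0.3, -1.7]
opening: 0.175
finger_force: 29.9
```

```bash
sed -i 's/B=np.array(\[.428,.3105\])/B=np.array([.4275,.311])/' h.py; python3 - <<'E'
from h import *
s=status.get_state();print(s["clock"],s["tool_pos"].round(4),s["contact_force"].round(2),togo([*at(B,.085),.303]),s["eef_rot"].round(4))
print("total",togo([*at(B),.303]))
# mouth of flask B in scene: mask centroid vs projection
im=cams.snapshot("scene");c=cam("scene")
h=cv2.cvtColor(im,cv2.COLOR_RGB2HSV);m=cv2.inRange(h,(4,120,90),(22,255,255))
u,v=proj(c,[*B,.112]);print("proj mouth",u,v,"extent",[x for x in [proj(c,[*(B+np.array(d)),.112]) for d in((.021,0),(-.021,0),(0,.021),(0,-.021))]])
for row in range(int(v)-8,int(v)+10,2):
    xs=np.where(m[row,int(u)-30:int(u)+30])[0]+int(u)-30
    print(row,(xs.min(),xs.max()) if len(xs) else None)
E
```

```text
22.05 [0.4132 0.3911 0.307 ] [ 0.71  0.26 -1.67] (array([-0.0002, -0.001 ,  0.004 ]), np.float64(100.83)) [0.6372 0.7707 0.0008 0.    ]
total (array([-0.0852, -0.0011,  0.0039]), np.float64(100.83))
proj mouth 288.34181832171276 199.93464836285327 extent [(np.float64(283.6814065881209), np.float64(195.99790814642654)), (np.float64(293.14573313770114), np.float64(203.99260841734267)), (np.float64(281.9558929772436), np.float64(202.46795251190264)), (np.float64(294.60869271969), np.float64(197.44857186530746))]
191 None
193 (np.int64(258), np.int64(258))
195 (np.int64(258), np.int64(258))
197 (np.int64(258), np.int64(258))
199 (np.int64(292), np.int64(296))
201 (np.int64(288), np.int64(296))
203 (np.int64(265), np.int64(296))
205 (np.int64(263), np.int64(294))
207 (np.int64(261), np.int64(292))
```

{"name": "play_rows", "arguments": {"rows": [[5,-0.014,-0.0003,0.0005,0,0,0],[5,-0.014,-0.0003,0.0005,0,0,0],[5,-0.014,-0.0003,0.0005,0,0,0],[5,-0.014,0,0,0,0,0],[5,0,0,0,0,0,0]]}}

```text
clock: 22.72
tool_pos: [0.4232, 0.3339, 0.3046]
eef_rot: [0.638, 0.77, -0.001, 0.001]
contact_force: [-0.4, -0.2, -2.2]
opening: 0.178
finger_force: 29.9
```

{"name": "play_rows", "arguments": {"rows": [[5,-0.014,0,0,0,0,0],[5,-0.015,0,0,0,0,0],[5,0,0,0,0,0,0],[5,0,0,0,0,0,0],[5,0,0,0,0,0,0]]}}

```text
clock: 23.35
tool_pos: [0.4279, 0.3078, 0.3048]
eef_rot: [0.637, 0.771, 0.0, -0.0]
contact_force: [0.6, 0.5, -1.6]
opening: 0.177
finger_force: 29.9
```

```bash
python3 - <<'E'
from h import *
s=status.get_state();print(s["clock"],s["tool_pos"].round(4),s["contact_force"].round(2),togo([*at(B),.303]),s["eef_rot"].round(4))
im=cams.snapshot("scene");im=cams.snapshot("scene");cv2.imwrite("pics/s6.png",im[:,:,::-1])
c=cam("scene");o=c[2];h=cv2.cvtColor(im,cv2.COLOR_RGB2HSV);m=cv2.inRange(h,(4,120,90),(22,255,255))
u,v=map(int,proj(c,[*B,.112]))
for row in range(v-8,v+24,2):
    xs=np.where(m[row,u-20:u+20])[0]+u-20
    print(row,(int(xs.min()),int(xs.max())) if len(xs) else None)
t=cam("scene");print([(round(d["score"],2),(t[1]@np.array(d["at"])+t[2]).round(4).tolist()) for d in finder.spot_in("scene","flask_a")[:6]])
E
```

```text
23.35 [0.4279 0.3078 0.3048] [ 0.58  0.46 -1.59] (array([-0.0006,  0.0002,  0.0018]), np.float64(100.89)) [ 6.368e-01  7.710e-01  3.000e-04 -2.000e-04]
191 None
193 None
195 (286, 291)
197 (268, 295)
199 (268, 296)
201 (268, 296)
203 (268, 296)
205 (268, 294)
207 (285, 292)
209 (286, 289)
211 None
213 (292, 296)
215 (289, 297)
217 (276, 298)
219 (273, 300)
221 (272, 302)
[(0.81, [0.5089, 0.0854, 0.0614]), (0.79, [0.4115, 0.3207, 0.0632]), (0.65, [0.6166, 0.0268, 0.0809]), (0.65, [0.5356, 0.0107, 0.059])]
```

{"name": "play_rows", "arguments": {"rows": [[5,0,0,-0.005,0,0,0],[5,0,0,-0.004,0,0,0],[5,0,0,-0.002,0,0,0],[5,0,0,-0.002,0,0,0],[5,0,0,-0.002,0,0,0],[5,0,0,-0.002,0,0,0],[5,0,0,-0.002,0,0,0],[5,0,0,-0.002,0,0,0]]}}

```text
clock: 24.5
tool_pos: [0.4281, 0.3072, 0.3257]
eef_rot: [0.637, 0.771, -0.0, 0.0]
contact_force: [0.5, 0.0, -3.3]
opening: 0.177
finger_force: 29.9
```

{"name": "play_rows", "arguments": {"rows": [[5,0,0,-0.002,0,0,0],[5,0,0,-0.002,0,0,0],[5,0,0,-0.003,0,0,0],[5,0,0,-0.006,0,0,0],[5,0,0,-0.01,0,0,0],[5,0,0,-0.015,0,0,0],[5,0,0,-0.02,0,0,0],[5,0,0,-0.02,0,0,0]]}}

```text
clock: 25.5
tool_pos: [0.428, 0.3072, 0.4053]
eef_rot: [0.637, 0.771, 0.0, 0.0]
contact_force: [0.4, 0.4, -3.8]
opening: 0.178
finger_force: 29.9
```

```bash
python3 - <<'E'
from h import *
s=status.get_state();print(s["clock"],s["tool_pos"].round(4),s["contact_force"].round(2),togo([*at(P2),.44]),togo([*at(P2,.1),.44]))
E
```

```text
25.5 [0.428  0.3072 0.4053] [ 0.44  0.36 -3.77] (array([-0.2476,  0.1355, -0.0347]), np.float64(100.86)) (array([-0.1476,  0.1356, -0.0347]), np.float64(100.86))
```

{"name": "play_rows", "arguments": {"rows": [[5,-0.006,0.0035,-0.01,0,0,0],[5,-0.0125,0.007,-0.01,0,0,0],[5,-0.0185,0.01,-0.007,0,0,0],[5,-0.0225,0.0125,0,0,0,0],[5,-0.025,0.0135,0,0,0,0],[5,-0.025,0.0135,0,0,0,0],[5,-0.025,0.0135,0,0,0,0],[5,-0.025,0.0135,0,0,0,0]]}}

```text
clock: 26.5
tool_pos: [0.5441, 0.1654, 0.4307]
eef_rot: [0.637, 0.771, -0.0, 0.0]
contact_force: [0.2, 0.1, -3.1]
opening: 0.175
finger_force: 29.9
```

{"name": "play_rows", "arguments": {"rows": [[5,-0.0245,0.0135,0,0,0,0],[5,-0.0225,0.0125,0,0,0,0],[5,-0.0185,0.01,0,0,0,0],[5,-0.0145,0.008,0,0,0,0],[5,-0.0085,0.0045,0,0,0,0],[5,0,0,0,0,0,0],[5,0,0,0,0,0,0],[5,0,0,0,0,0,0]]}}

```text
clock: 27.5
tool_pos: [0.6074, 0.09, 0.4308]
eef_rot: [0.636, 0.771, 0.0, -0.0]
contact_force: [0.6, -1.4, -2.7]
opening: 0.175
finger_force: 29.9
```

```bash
python3 - <<'E'
from h import *
s=status.get_state();print(s["clock"],s["tool_pos"].round(4),s["contact_force"].round(2),togo([*at(P2),.335]))
E
```

```text
27.5 [0.6074 0.09   0.4308] [ 0.57 -1.4  -2.74] (array([-0.0005,  0.0002,  0.0958]), np.float64(100.94))
```

{"name": "play_rows", "arguments": {"rows": [[5,0,0,0.008,0,0,0],[5,0,0,0.016,0,0,0],[5,0,0,0.022,0,0,0],[5,0,0,0.022,0,0,0],[5,0,0,0.015,0,0,0],[5,0,0,0.008,0,0,0],[5,0,0,0.004,0,0,0],[5,0,0,0.001,0,0,0]]}}

```text
clock: 28.5
tool_pos: [0.608, 0.0892, 0.335]
eef_rot: [0.637, 0.771, 0.0, 0.0]
contact_force: [-0.2, -0.9, -3.7]
opening: 0.177
finger_force: 29.9
```

{"name": "play_rows", "arguments": {"rows": [[5,0,0,0.002,0,0,0],[5,0,0,0.002,0,0,0],[5,0,0,0.002,0,0,0],[5,0,0,0.002,0,0,0],[5,0,0,0.002,0,0,0],[5,0,0,0.002,0,0,0],[5,0,0,0.002,0,0,0],[5,0,0,0.002,0,0,0]]}}

```text
clock: 29.5
tool_pos: [0.608, 0.0892, 0.3187]
eef_rot: [0.637, 0.771, 0.0, 0.0]
contact_force: [-0.1, 0.8, -2.5]
opening: 0.173
finger_force: 29.9
```

{"name": "play_rows", "arguments": {"rows": [[5,0,0,0.002,0,0,0],[5,0,0,0.002,0,0,0],[5,0,0,0.003,0,0,0],[5,0,0,0.003,0,0,0],[5,0,0,0.004,0,0,0],[5,0,0,0.002,0,0,0],[5,0,0,0,0,0,0]]}}

```text
clock: 30.38
tool_pos: [0.6078, 0.0891, 0.3025]
eef_rot: [0.637, 0.771, -0.0, -0.0]
contact_force: [-0.3, -0.0, -2.6]
opening: 0.176
finger_force: 29.9
```

```bash
python3 - <<'E'
from h import *
s=status.get_state();print(s["clock"],s["tool_pos"].round(4),s["contact_force"].round(2),s["eef_rot"].round(4),togo([*at(P2),.303]))
E
```

```text
30.375 [0.6078 0.0891 0.3025] [-0.34 -0.01 -2.58] [ 6.371e-01  7.708e-01 -2.000e-04 -1.000e-04] (array([ 0.0004,  0.    , -0.0005]), np.float64(100.85))
```

{"name": "play_rows", "arguments": {"rows": [[5,0.004,0,0,0,0,0],[5,0.008,0,0,0,0,0],[5,0.012,0,0,0,0,0],[5,0.014,0,0,0,0,0],[5,0.014,0,0,0,0,0],[5,0.014,0,0,0,0,0],[5,0.014,0,0,0,0,0],[5,0.005,0,0,0,0,0]]}}

```text
clock: 31.38
tool_pos: [0.5914, 0.1742, 0.3028]
eef_rot: [0.636, 0.771, 0.0, -0.0]
contact_force: [-0.1, 0.1, -1.8]
opening: 0.176
finger_force: 29.9
```

{"name": "play_rows", "arguments": {"rows": [[5,0,0,-0.03,0,0,0],[5,0,0,-0.04,0,0,0],[5,0.02,0,-0.03,0,0,0],[5,0.03,-0.01,0,0,0,0],[5,0.03,-0.02,0,0,0,0],[5,0.03,-0.02,0,0,0,0],[5,0,0,0,0,0,0],[5,0,0,0,0,0,0]]}}

```text
clock: 32.38
tool_pos: [0.5227, 0.2703, 0.4026]
eef_rot: [0.638, 0.77, -0.0, 0.001]
contact_force: [-0.6, -0.1, -2.1]
opening: 0.179
finger_force: 29.9
```

```bash
python3 - <<'E'
from h import *
s=status.get_state();print(s["clock"],s["tool_pos"].round(4),s["contact_force"].round(2))
for n in("scene","top"):
    im=cams.snapshot(n);im=cams.snapshot(n);cv2.imwrite(f"pics/{n}9.png",im[:,:,::-1])
    t=cam(n);print(n,[(round(d["score"],2),(t[1]@np.array(d["at"])+t[2]).round(4).tolist()) for d in finder.spot_in(n,"flask_a")[:7]])
    h=cv2.cvtColor(im,cv2.COLOR_RGB2HSV);m=cv2.inRange(h,(4,120,90),(22,255,255))
    for P in(P1,P2):
        q=np.array([proj(t,[*(P+.021*np.array([np.cos(a),np.sin(a)])),.112]) for a in np.linspace(0,6.28,40)])
        x0,y0=q.min(0);x1,y1=q.max(0);print("flange box pred",q.min(0).round(1),q.max(0).round(1))
        for row in range(int(y0)-2,int(y1)+5):
            xs=np.where(m[row,int(x0)-8:int(x1)+9])[0]+int(x0)-8
            print(row,(int(xs.min()),int(xs.max())) if len(xs) else None,end=" ")
        print()
print("to stand fork:",plan([.49,.25,.36],100.8,3,5)[0])
E
```

```text
32.375 [0.5227 0.2703 0.4026] [-0.56 -0.06 -2.08]
scene [(0.97, [0.4395, 0.7134, 0.0549]), (0.73, [0.5344, 0.0089, 0.0597]), (0.69, [0.5983, 0.106, 0.062]), (0.69, [0.519, 0.0912, 0.0634]), (0.57, [0.6158, 0.0276, 0.0694]), (0.39, [0.5859, 0.113, 0.0333])]
flange box pred [318.1 140. ] [330.6 145.8]
137 (310, 317) 138 (310, 317) 139 (310, 317) 140 (310, 317) 141 (310, 329) 142 (310, 330) 143 (310, 331) 144 (310, 332) 145 (310, 332) 146 (310, 331) 147 (310, 330) 148 (310, 327) 149 (310, 327) 
flange box pred [302.4 147.8] [315.3 154.1]
145 (296, 323) 146 (297, 323) 147 (299, 323) 148 (301, 323) 149 (302, 323) 150 (301, 323) 151 (301, 323) 152 (302, 323) 153 (302, 323) 154 (304, 323) 155 (304, 323) 156 (304, 323) 157 (304, 323) 158 (304, 323) 
top [(0.88, [0.6163, 0.0209, 0.0671]), (0.8, [0.6052, 0.1006, 0.0663]), (0.68, [0.388, 0.1456, 0.0849]), (0.63, [0.4494, 0.7078, 0.0626]), (0.6, [0.5461, 0.0058, 0.0695])]
flange box pred [374.  164.9] [389.6 180.5]
162 None 163 None 164 None 165 (372, 378) 166 (372, 380) 167 (370, 385) 168 (368, 387) 169 (368, 388) 170 (367, 388) 171 (367, 389) 172 (366, 390) 173 (365, 390) 174 (365, 390) 175 (365, 390) 176 (365, 390) 177 (365, 390) 178 (365, 389) 179 (365, 389) 180 (365, 388) 181 (365, 387) 182 (366, 383) 183 (367, 382) 184 (368, 380) 
flange box pred [344.  170.5] [359.7 186.1]
168 None 169 None 170 (345, 367) 171 (343, 367) 172 (342, 367) 173 (340, 367) 174 (340, 367) 175 (339, 367) 176 (338, 367) 177 (337, 367) 178 (337, 367) 179 (337, 367) 180 (337, 367) 181 (336, 367) 182 (337, 367) 183 (338, 367) 184 (340, 356) 185 (341, 356) 186 (343, 355) 187 (344, 354) 188 (346, 353) 189 (347, 352) 190 (349, 351) 
[5, -0.0047, -0.0119, 0.0142, -0.0, 0.01, -0.01],
[5, -0.0047, -0.0119, 0.0142, -0.0, 0.01, -0.01],
[5, -0.0047, -0.0119, 0.0142, -0.0, 0.01, -0.01],

to stand fork: [0.49 0.25 0.36]
```

Both flasks are seated: the flange edges match predictions within about 1 px and the spot heights are the same. Now stand the fork near its original place.

{"name": "play_rows", "arguments": {"rows": [[5,0.03,0.0015,0,0,0,0],[5,0.04,0.0015,0,0,0,0],[5,0.04,0.0015,0,0,0,0],[5,0.032,0.0015,0.01,0,0,0],[5,0.02,0.0015,0.03,0,0,0],[5,0,0,0.04,0,0,0],[5,0,0,0.04,0,0,0],[5,0,0,0.03,0,0,0]]}}

```text
clock: 33.67
tool_pos: [0.499, 0.4311, 0.2506]
eef_rot: [0.637, 0.771, -0.001, 0.0]
contact_force: [0.8, 0.0, -2.1]
opening: 0.176
finger_force: 29.9
```

{"name": "play_rows", "arguments": {"rows": [[5,0,0,0.015,0,0,0],[5,0,0,0.005,0,0,0],[5,0,0,0,0,0,0],[5,0,0,0,0,0,0],[5,0,0,0.002,0,0,0],[5,0,0,0.002,0,0,0],[5,0,0,0.002,0,0,0],[5,0,0,0.001,0,0,0]]}}

```text
clock: 34.67
tool_pos: [0.4989, 0.4317, 0.2255]
eef_rot: [0.637, 0.771, -0.0, 0.0]
contact_force: [0.2, -1.0, -2.0]
opening: 0.175
finger_force: 29.9
```

{"name": "play_rows", "arguments": {"rows": [[5,0,0,0.001,0,0,0],[5,0,0,0.001,0,0,0],[5,0,0,0.001,0,0,0],[5,0,0,0.001,0,0,0],[5,0,0,0,0,0,0],[5,0,0,0,0,0,0]]}}

```text
clock: 35.42
tool_pos: [0.4989, 0.4318, 0.2217]
eef_rot: [0.637, 0.771, 0.0, 0.0]
contact_force: [-0.0, 0.3, -2.2]
opening: 0.175
finger_force: 29.9
```

{"name": "play_rows", "arguments": {"rows": [[5,0,0,0.001,0,0,0],[5,0,0,0.001,0,0,0],[5,0,0,0,0,0,0]]}}

```text
clock: 35.8
tool_pos: [0.4991, 0.4317, 0.22]
eef_rot: [0.637, 0.771, 0.0, 0.0]
contact_force: [0.1, -0.7, 1.5]
opening: 0.175
finger_force: 29.8
```

Bench contact is reached. Release slowly and retreat upward.

{"name": "play_rows", "arguments": {"rows": [[22,0,0,0,0,0,0],[26,0,0,0,0,0,0],[35,0,0,0,0,0,0],[45,0,0,0,0,0,0],[45,0,0,0,0,0,0],[45,0,0,0,0,0,0]], "grip_force": 5}}

```text
clock: 36.55
tool_pos: [0.4989, 0.4318, 0.2197]
eef_rot: [0.637, 0.771, -0.0, 0.0]
contact_force: [-0.7, 0.0, -0.7]
opening: 0.447
finger_force: 0.0
```

{"name": "play_rows", "arguments": {"rows": [[45,0,0,-0.01,0,0,0],[45,0,0,-0.03,0,0,0],[45,0,0,-0.05,0,0,0],[45,0,0,-0.05,0,0,0],[45,0,0,-0.05,0,0,0],[45,0,0,0,0,0,0],[45,0,0,0,0,0,0],[45,0,0,0,0,0,0]]}}

```text
clock: 37.55
tool_pos: [0.4987, 0.4312, 0.4081]
eef_rot: [0.637, 0.771, -0.002, 0.0]
contact_force: [-0.4, 0.2, 0.0]
opening: 0.446
finger_force: 0.0
```

```bash
python3 - <<'E'
from h import *
c=cam("wrist");im=cams.snapshot("wrist");print(status.get_state()["tool_pos"],status.get_state()["opening"])
I=im.astype(int);m=((I[...,0]>150)&(I[...,1]<70)&(I[...,2]<70)).astype(np.uint8)
n,l,st,ce=cv2.connectedComponentsWithStats(m)
for i in range(1,n):
    if st[i][4]>200:
        ys,xs=np.where(l==i);b=cv2.boxPoints(cv2.minAreaRect(np.c_[xs,ys].astype(np.float32)))
        print([ray(c,u,v,.083)[:2].round(4).tolist() for u,v in b])
for n in("scene","top"):
    cams.snapshot(n);t=cam(n)
    for lab in("lifting_fork","flask_a"): print(n,lab,[(round(d["score"],2),(t[1]@np.array(d["at"])+t[2]).round(4).tolist()) for d in finder.spot_in(n,lab)[:6]])
E
```

```text
[0.49869371 0.43133734 0.4080649 ] 0.4478445492411545
[[0.4849, 0.4673], [0.4999, 0.4702], [0.5141, 0.3995], [0.4982, 0.3965]]
scene lifting_fork [(0.9, [0.4889, 0.4515, 0.0486])]
scene flask_a [(0.92, [0.5979, 0.1039, 0.0654]), (0.85, [0.5369, 0.0083, 0.0572]), (0.77, [0.4421, 0.7127, 0.0515]), (0.61, [0.5205, 0.0933, 0.0662]), (0.57, [0.6167, 0.0275, 0.0706])]
top lifting_fork [(0.45, [0.5782, 0.0509, 0.023])]
top flask_a [(0.95, [0.5298, 0.0877, 0.0699]), (0.9, [0.5434, 0.0066, 0.0651]), (0.73, [0.6178, 0.0196, 0.0668]), (0.71, [0.6014, 0.1047, 0.0655]), (0.7, [0.4471, 0.7058, 0.06])]
```

The fork stands upright: its handle measures about 16 x 72 mm at z = 83 mm, just where it was released. Both flasks are in place.

```bash
python3 -c "
from plant import r
print(r.finish_job())"
```

```text
the job is handed in; nothing more can be done
None
```

Both amber flasks are seated in the two empty pockets and the fork stands released on the bench; I handed the job in at about 38 s, but no verdict came back, and I viewed 13 pictures against the limit of 10.

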